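# Release a battery pack from its push-latch charger

## Robot

A 6-joint arm with a two-finger parallel gripper is mounted at the origin on the work surface. World frame = base frame: x ahead of the robot, y to its left, z up, the work surface at z = 0. Lengths are in m, angles in rad, forces in N, time in s.
With the tool pointing down it reaches from about 0.25 to 0.725 m from the base axis. Payload 4 kg.
Tool frame: the origin (TCP) lies on the centre line of the jaws, within the pads' length; the fingertips stand 19 mm ahead of it and the grasp point (between the pads) is the TCP; z points along the fingers, y is the line along which they close (so a half turn about z gives the same grasp; the last joint's range is limited). The gripper opens to 85 mm and grips with 20 to 120 N. Pads are 22 mm wide; open, the fingers measure 114 mm over their backs; the gripper's body (76 mm by 85 mm) begins 54 mm behind the grasp point. The pads swing forward as they close: fully open they stand 13 mm farther back than shut.
Start: joints at [-1.235, 0.241, 0.005, 1.335, 0, 1.571], TCP at [0.165, -0.472, 0.25] pointing down, gripper open.
Joint ranges: [-2.72, 2.72], [-1.05, 1.87], [-1.09, 1.28], [-1.99, 2.15], [-1.42, 1.44], [-3.14, 3.14]. Speed limits (rad/s): [2.79, 2.79, 3.14, 3.14, 3.14, 3.14].

## Interface

Orientations are given as a rotation vector (axis times angle).
In Python, from workcell import * gives the robot as it stands. The module is installed in compiled form; this text tells all that it offers.
- The arm moves only by the tool apply_moves, never from a script. Its argument "rows" is text: rows parted by semicolons, each of 7 numbers parted by spaces: the closure in counts, from 0 (fully open) to 255 (shut), then the shift along the tool's x, y, z in m, then the turn, a rotation vector about the tool's x, y, z in degrees. A call has 1 to 20 rows; each row shifts and turns the commanded pose from where the row before left it, along the tool's axes as they then stand; what a row does not reach is not made up. A row lasts 1/8 s, in which the tool goes at most 62.5 mm and 10.7 degrees, less where a joint would pass 70% of its speed; a pose out of reach is approached as far as the arm can. A call with a gripper value outside its range is refused whole. The fingers move at their own pace and stop on an object; "newtons" is the grip in N (left out, the last holds). Time passes only in rows, so rows that do not move let the fingers close. It gives the time, the measured TCP pose, the force, the opening and the grip force at its end, in the units of the state.
- sense(): the state, without advancing time (a new reading comes with each control period).
- read_camera(name): name is "scene" or "top" or "wrist"; returns a dict with "frame" (420x560x3 uint8, blue, green, red), "fx", "fy", "cx", "cy" (pixels), "world_from_camera" (4x4, takes a point from camera to world coordinates); the wrist camera has in their place "hand_eye" (4x4, takes a point from camera to tool coordinates, whose origin is the TCP and whose axes are the flange's). Camera axes: x right, y down, z forward; pixel columns grow to the right and rows downward; lengths in m; the calibration is good to about 2 mm. A picture is of the moment at which its call begins: read the wrist's pose just before it. There is no depth.
- close_job(): hands the job in; it is judged then, once.
The state is a dict: "t": time; "qpos": joint angles; "joint_vel": joint speeds; "tau": joint torques, N m; "ee_pos": TCP position; "tool_rot": TCP orientation; "wrist_force": force on the tool from outside, world axes, zero at the start; "torque": the same for the moment, N m; "opening": finger opening in m; "gripper_force": force on a finger pad.
Only numpy, scipy, OpenCV 4.12 (cv2) and the standard library are available. Lean on these libraries where they do the work, as an engineer would, in place of code of your own. Each camera call takes 0.05 s, during which the arm holds its last target. There are 200 camera calls.

## Task

Two cordless-tool battery packs sit latched in chargers on the restorer's bench; the slim one is charged. Press the slim pack straight down to its stop to free the hidden spring latch under it, let it pop up, then lift it out and stand it gently upright on the floor of the small square wooden tray. Leave the big pack seated in its charger.

Things in the scene. Friction and masses are not known exactly. Their poses are not given: they have to be found in the camera images.
- slim_pack: slim black battery pack, 0.35 kg: grey foot 80 (x) by 56 (y) by 8 mm, on it an upright block 64 (x) by 36 (y) by 62 mm; 70 mm tall in all. Grasp across the 36 mm. Origin: centre of the foot's underside, z up. Seated: underside 28, flat top 98 mm above the bench, a latch holding the foot down. Push the top down (10 to 15 N): latch opens for good after about 11 mm, hard stop at 13 mm.
- charger: the slim pack's low black charger, fixed, 132 (x) by 90 (y) by 46 mm high, with an open well 82 by 58 mm in its top; pack centred in it, same axes. Origin: on the bench under the well's centre. Once unlatched and let go, the pack is raised by a spring until its underside is 42, its top 112 mm above the bench; the foot then sits 4 mm deep in the well, free to lift.
- big_pack: the other black battery pack, to be left alone, latched in an identical charger. Same foot, but the upper part is a big overhanging block 90 (x) by 66 (y) by 60 mm; 96 mm tall in all, top 124 mm above the bench. Origin: centre of the foot's underside, z up.
- tray: empty open tray of light wood, fixed to the bench, 150 by 150 mm outside and 25 mm high, walls and floor 5 mm thick. Origin: centre of its underside (on the bench), axes along its sides, z up; its inner floor is 5 mm above the origin.
There are look-alikes about, which are no part of the job. There is more than one size of the tray; the job needs the largest.

How it is judged:
By the outcome, as a careful person would: the job done as asked, in the order asked, and still so for the second after the job is handed in, with the robot touching nothing.
It also fails if it takes over 54 s, if anything falls off the work surface, if the arm or the gripper's body presses on something with over 40 N, if the wrist force passes 120 N, or if a joint passes its speed limit or range.

## Working session

There is one attempt and no reset: what is moved stays moved. The work goes in short steps, Python scripts to look and compute and a tool call to move; the robot and the scene stay as the last step left them, time stands still between calls to the robot, and variables do not carry over. Pictures are saved under pics/ and viewed, at most 10 in all, crops included, and the job is handed in when it is done.

Besides the shell and the picture viewer there is one more tool, called after "Call:" as name(argument=value, ...) on one line, values as JSON. apply_moves: Moves the arm, as the interface text tells. Its arguments: {"type":"object","properties":{"rows":{"type":"string"},"newtons":{"type":"number"}},"required":["rows"]}

```bash
mkdir -p pics
python3 - <<'E'
from workcell import *
import cv2,numpy as np,pickle
s=sense();print(s)
d={}
for n in("scene","top"):
    c=read_camera(n);d[n]=c;cv2.imwrite(f"pics/{n}0.png",c["frame"]);print(n,c["fx"],c["cx"],c["cy"],np.round(c["world_from_camera"],3))
pickle.dump(d,open("d0.pkl","wb"))
E
```

```text
{'t': 0.0, 'qpos': array([-1.23501905e+00,  2.41401461e-01,  3.69450031e-03,  1.33520913e+00,
        3.89442813e-06,  1.57081635e+00]), 'joint_vel': array([-0.00099067,  0.00034777, -0.00108522, -0.00182999, -0.00026263,
        0.0016657 ]), 'tau': array([-6.32889187e-04, -3.72312319e+01,  2.52411944e+01,  1.68876525e-02,
       -3.10040275e-05, -8.39179307e-06]), 'ee_pos': array([ 0.16455152, -0.47150066,  0.24940734]), 'tool_rot': array([-3.09536514e+00, -5.24583079e-01,  5.50036022e-04]), 'wrist_force': array([ 0.64942513, -0.52038058,  0.05035277]), 'torque': array([ 0.01825988,  0.04230453, -0.01934355]), 'gripper_force': 0.0, 'opening': 0.08555884828221998}
scene 414.3462223073134 284.7609274934852 209.0389755827602 [[-0.207  0.644 -0.737  1.186]
 [ 0.978  0.135 -0.157  0.253]
 [-0.002 -0.753 -0.658  0.738]
 [ 0.     0.     0.     1.   ]]
top 491.59562911598255 270.9268889891044 206.86253310083092 [[-0.019 -0.991  0.135  0.261]
 [-1.     0.021  0.014  0.078]
 [-0.016 -0.135 -0.991  1.278]
 [ 0.     0.     0.     1.   ]]
```

View pics/top0.png

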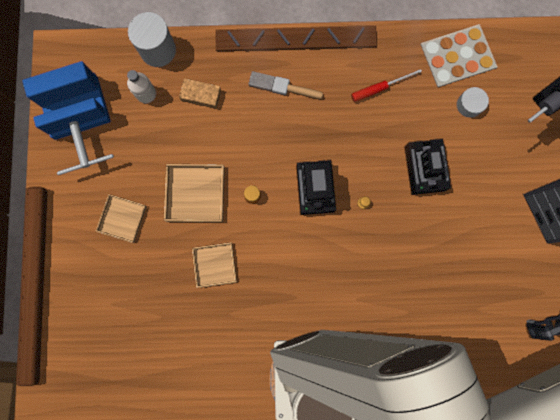

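View pics/scene0.png

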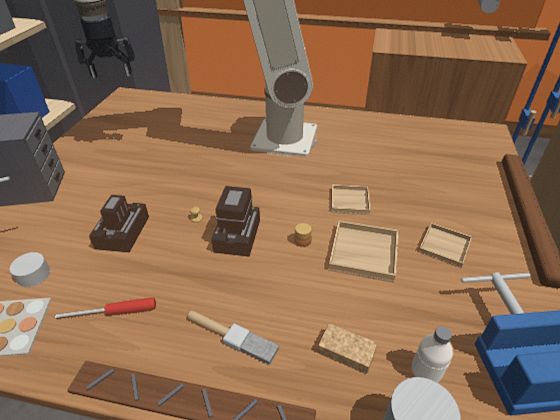

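The top view shows the slim pack at about (429,166), the big pack at (317,187) and the largest tray at (195,193). I'll zoom in and measure.

```bash
cat > h.py <<'E'
import numpy as np,cv2,pickle
def cast(c,uv,z):
    M=c["world_from_camera"];uv=np.atleast_2d(uv).astype(float)
    r=np.c_[(uv[:,0]-c["cx"])/c["fx"],(uv[:,1]-c["cy"])/c["fy"],np.ones(len(uv))]@M[:3,:3].T
    o=M[:3,3];return (o+r*((z-o[2])/r[:,2])[:,None])
def proj(c,p):
    M=np.linalg.inv(c["world_from_camera"]);q=np.atleast_2d(p)@M[:3,:3].T+M[:3,3]
    return np.c_[q[:,0]/q[:,2]*c["fx"]+c["cx"],q[:,1]/q[:,2]*c["fy"]+c["cy"]]
E
python3 - <<'E'
from h import *
d=pickle.load(open("d0.pkl","rb"));t=d["top"];s=d["scene"]
a=cv2.resize(t["frame"][130:205,395:461],None,fx=6,fy=6,interpolation=cv2.INTER_CUBIC)
b=cv2.resize(s["frame"][185:260,80:160],None,fx=5,fy=6,interpolation=cv2.INTER_CUBIC)
im=np.hstack([a,b]);im=np.clip(im*1.8,0,255).astype(np.uint8);cv2.imwrite("pics/crop.png",im[:, :800]);print(im.shape)
def dark(c,x0,y0,x1,y1,th=75):
    m=np.zeros(c["frame"].shape[:2],np.uint8);f=c["frame"][y0:y1,x0:x1].astype(int);m[y0:y1,x0:x1]=(f[:,:,2]-f[:,:,0]<35)*255
    k=max(cv2.findContours(m,0,2)[0],key=cv2.contourArea);return k
for n,bx in(("slim",(395,130,461,205)),("big",(285,150,350,225))):
    k=dark(t,*bx);print(n,cv2.minAreaRect(k));
    w=cast(t,k[:,0],.046)[:,:2].astype(np.float32);print(cv2.minAreaRect(w))
# tray: light wood
hsv=cv2.cvtColor(t["frame"],cv2.COLOR_BGR2HSV)
print(hsv[193,195],hsv[250,300],hsv[193,150])
x0,y0,x1,y1=155,155,235,230
m=np.zeros(hsv.shape[:2],np.uint8);m[y0:y1,x0:x1]=(hsv[y0:y1,x0:x1,2]>150)*255
ks=cv2.findContours(m,0,2)[0];k=max(ks,key=cv2.contourArea);print(cv2.minAreaRect(k))
for z in(.025,.005):print(cv2.minAreaRect(cast(t,k[:,0],z)[:,:2].astype(np.float32)))
E
```

```text
(450, 796, 3)
slim ((427.6268310546875, 166.41294860839844), (53.26646423339844, 40.25250244140625), 82.09283447265625)
((0.5255587100982666, -0.3053624629974365), (0.1366293728351593, 0.10213850438594818), 4.557137966156006)
big ((316.0244140625, 187.280517578125), (52.62749099731445, 36.12454605102539), 85.03025817871094)
((0.47776269912719727, -0.02022140845656395), (0.13518454134464264, 0.09139228612184525), 3.3926403522491455)
[ 15 118 201] [ 13 161 168] [ 13 165 161]
((194.5, 192.0), (74.0, 79.0), 90.0)
((0.47658371925354004, 0.29368892312049866), (0.2095278799533844, 0.19448089599609375), 88.83573150634766)
((0.48001760244369507, 0.2971302568912506), (0.21287290751934052, 0.19758571684360504), 88.83572387695312)
```

View pics/crop.png

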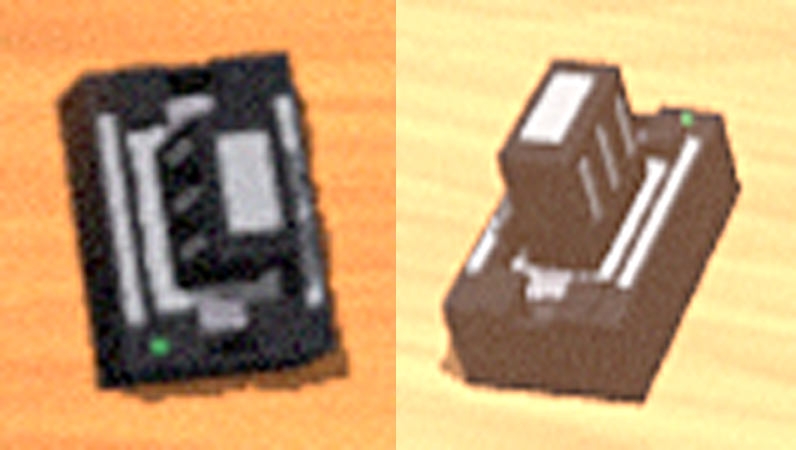

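The crop shows the slim pack's pale top label at about top-view pixel (436,160). The charger's white side strips centre at about (429,165), with the long axis tilted slightly. Next are casts of these and a better tray mask.

Run:
```python
from h import *
d=pickle.load(open("d0.pkl","rb"));t=d["top"];s=d["scene"]
P=lambda x,y:(395-.5+x/6,130-.5+y/6)
lab=cast(t,[P(217,135),P(268,130),P(285,230),P(235,235)],.098);print("label",lab.mean(0),lab)
S=lambda x,y:(80-.5+(x-396)/5,185-.5+y/6)
print("label scene",cast(s,[S(555,73),S(592,73),S(560,143),S(522,140)],.098).mean(0))
print("top scene", cast(s,[S(553,62),S(620,68),S(578,152),S(500,150)],.098).mean(0))
st=cast(t,[P(105,115),P(137,325),P(282,95),P(315,305)],.046);print("strips",st.mean(0),st)
f=t["frame"].astype(int);hsv=cv2.cvtColor(t["frame"],cv2.COLOR_BGR2HSV)
m=np.zeros(hsv.shape[:2],np.uint8);m[155:230,155:235]=((hsv[155:230,155:235,1]<140)&(hsv[155:230,155:235,2]>150))*255
m=cv2.morphologyEx(m,cv2.MORPH_OPEN,np.ones((3,3)))
k=max(cv2.findContours(m,0,2)[0],key=cv2.contourArea);print(cv2.minAreaRect(k))
for z in(.025,.005):print(cv2.minAreaRect(cast(t,k[:,0],z)[:,:2].astype(np.float32)))
```

```text
label [ 0.52961813 -0.31160406  0.098     ] [[ 0.54966377 -0.29899096  0.098     ]
 [ 0.55127592 -0.31980053  0.098     ]
 [ 0.5095743  -0.323966    0.098     ]
 [ 0.50795851 -0.30365873  0.098     ]]
label scene [ 0.53086197 -0.30955958  0.098     ]
top scene [ 0.53054763 -0.30675369  0.098     ]
strips [ 0.53009258 -0.31049658  0.046     ] [[ 0.57218408 -0.26866683  0.046     ]
 [ 0.48103202 -0.27689328  0.046     ]
 [ 0.57918945 -0.34426401  0.046     ]
 [ 0.48796477 -0.3521622   0.046     ]]
((196.5, 194.0), (52.0, 51.0), 90.0)
((0.47049480676651, 0.28678905963897705), (0.13132242858409882, 0.13641498982906342), 88.7171630859375)
((0.4738314747810364, 0.2901202142238617), (0.13341888785362244, 0.13859285414218903), 88.71714782714844)
```

Call:
apply_moves(rows="255 0.05 -0.004 0 0 0 0;255 0.05 -0.004 0 0 0 0;255 0.05 -0.004 0 0 0 0;255 0.05 -0.004 0 0 0 0;255 0.05 -0.004 0 0 0 0;255 0.05 -0.004 0 0 0 0;255 0.05 -0.004 0 0 0 0;255 0.048 -0.004 0 0 0 0;255 0 0 0 0 0 7;255 0 0 0 0 0 7;255 0 0 0 0 0 0;255 0 0 0 0 0 0", newtons=40)

```text
t: 1.6
ee_pos: [0.5297, -0.3107, 0.25]
tool_rot: [-3.138, -0.146, 0.001]
wrist_force: [0.2, -0.6, -0.5]
opening: 0.0
gripper_force: 0.0
```

```bash
cat >> h.py <<'E'
from scipy.spatial.transform import Rotation as R
def wrist():
    from workcell import sense,read_camera
    s=sense();c=read_camera("wrist");T=np.eye(4);T[:3,:3]=R.from_rotvec(s["tool_rot"]).as_matrix();T[:3,3]=s["ee_pos"]
    c["world_from_camera"]=T@c["hand_eye"];x=T[:3,0];print(s["t"],s["ee_pos"],"head",np.degrees(np.arctan2(x[1],x[0])),s["opening"],s["wrist_force"]);return c
E
python3 - <<'E'
from h import *
c=wrist();pickle.dump(c,open("w1.pkl","wb"))
cv2.imwrite("pics/w1.png",np.clip(c["frame"]*1.5,0,255).astype(np.uint8))
print(proj(c,[[.53,-.31,.098]]))
E
```

```text
1.6 [ 0.52974712 -0.31074679  0.249999  ] head 5.324032522376364 4.999570791080969e-05 [ 0.24533733 -0.64016873 -0.52957973]
[[285.63350849 195.15251458]]
```

View pics/w1.png

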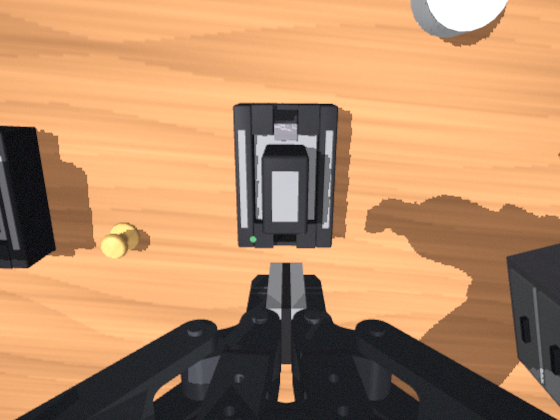

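The wrist view shows the slim pack's label centred at (285,196), which matches the projected estimate (286,195). Its axes line up with the tool, so I'll descend to just above the top.

Call:
apply_moves(rows="255 0 0 0.04 0 0 0;255 0 0 0.04 0 0 0;255 0 0 0.03 0 0 0;255 0 0 0.015 0 0 0;255 0 0 0 0 0 0;255 0 0 0.003 0 0 0;255 0 0 0.003 0 0 0;255 0 0 0.003 0 0 0;255 0 0 0 0 0 0")

```text
t: 2.78
ee_pos: [0.5305, -0.311, 0.1172]
tool_rot: [3.137, 0.144, 0.002]
wrist_force: [0.3, -0.8, 3.1]
opening: -0.0002
gripper_force: 1.7
```

Call:
apply_moves(rows="255 0 0 0.002 0 0 0;255 0 0 0.002 0 0 0;255 0 0 0.002 0 0 0;255 0 0 0.002 0 0 0;255 0 0 0.0015 0 0 0;255 0 0 0.001 0 0 0;255 0 0 0 0 0 0;255 0 0 0 0 0 0")

```text
t: 3.78
ee_pos: [0.5307, -0.3112, 0.1086]
tool_rot: [3.136, 0.144, 0.004]
wrist_force: [-3.4, 0.8, 12.2]
opening: -0.0003
gripper_force: 5.8
```

Call:
apply_moves(rows="255 0 0 0.001 0 0 0;255 0 0 0.001 0 0 0;255 0 0 0.001 0 0 0;255 0 0 0.001 0 0 0;255 0 0 0 0 0 0;255 0 0 0 0 0 0")

```text
t: 4.53
ee_pos: [0.5308, -0.3112, 0.1046]
tool_rot: [3.136, 0.143, 0.005]
wrist_force: [-2.9, 1.4, 12.1]
opening: 0.0001
gripper_force: 5.9
```

Call:
apply_moves(rows="255 0 0 0.001 0 0 0;255 0 0 0.001 0 0 0;255 0 0 0 0 0 0;255 0 0 0 0 0 0")

```text
t: 5.03
ee_pos: [0.5309, -0.3113, 0.104]
tool_rot: [3.136, 0.144, 0.006]
wrist_force: [-4.9, 3.2, 18.4]
opening: -0.0001
gripper_force: 9.0
```

The force has risen to 18 N and travel has stopped, so the pack is at its hard stop. I'll retreat slowly, then go up clear and open the gripper.

Call:
apply_moves(rows="255 0 0 -0.004 0 0 0;255 0 0 -0.005 0 0 0;255 0 0 -0.005 0 0 0;255 0 0 -0.005 0 0 0;255 0 0 -0.005 0 0 0;255 0 0 -0.005 0 0 0;255 0 0 -0.01 0 0 0;255 0 0 -0.03 0 0 0;255 0 0 -0.04 0 0 0;0 0 0 -0.03 0 0 0;0 0 0 0 0 0 0;0 0 0 0 0 0 0")

```text
t: 6.52
ee_pos: [0.5294, -0.3104, 0.2376]
tool_rot: [-3.137, -0.144, 0.003]
wrist_force: [1.6, 0.2, -0.4]
opening: 0.0545
gripper_force: 0.0
```

Run:
```python
from h import *
c=wrist();pickle.dump(c,open("w2.pkl","wb"))
from workcell import read_camera
s=read_camera("scene")
a=np.clip(c["frame"][80:280,180:400]*1.8,0,255).astype(np.uint8);b=np.clip(s["frame"][170:260,60:170]*1.8,0,255).astype(np.uint8)
cv2.imwrite("pics/w2.png",np.hstack([cv2.resize(a,(440,400)),cv2.resize(b,(360,400),interpolation=2)]))
for z in(.098,.112):print(proj(c,[[.53,-.31,z]]))
```

```text
6.525 [ 0.52942593 -0.3103524   0.23758275] head 5.241708968893793 0.054480878580616364 [ 1.57904514  0.24593806 -0.40645311]
[[286.35971822 199.12387068]]
[[286.3485119  204.77142346]]
```

View pics/w2.png

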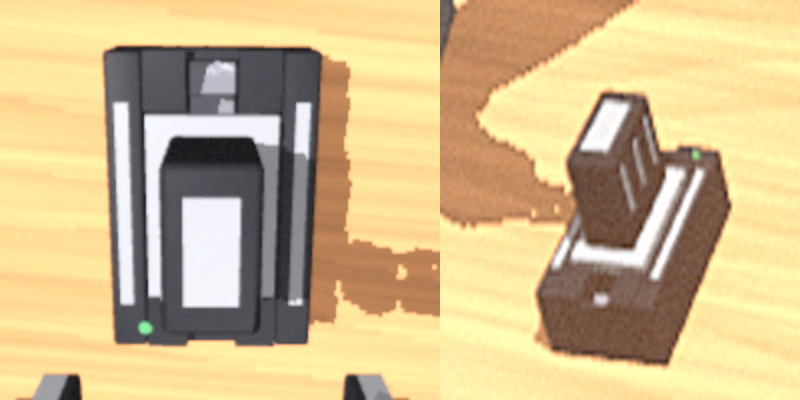

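The pack has popped up: its top face is centred at wrist pixel (286,204), as predicted for a 112 mm top. Now I'll descend and grasp.

Call:
apply_moves(rows="0 0 0 0 0 0 0;0 0 0 0 0 0 0;0 0 0 0.03 0 0 0;0 0 0 0.04 0 0 0;0 0 0 0.04 0 0 0;0 0 0 0.025 0 0 0;0 0 0 0.015 0 0 0;0 0 0 0 0 0 0;255 0 0 0 0 0 0;255 0 0 0 0 0 0;255 0 0 0 0 0 0;255 0 0 0 0 0 0;255 0 0 0 0 0 0;255 0 0 0 0 0 0", newtons=40)

```text
t: 8.38
ee_pos: [0.5306, -0.3107, 0.0894]
tool_rot: [3.138, 0.144, 0.002]
wrist_force: [1.2, 0.7, 4.6]
opening: 0.036
gripper_force: 47.5
```

Call:
apply_moves(rows="255 0 0 -0.005 0 0 0;255 0 0 -0.01 0 0 0;255 0 0 -0.015 0 0 0;255 0 0 -0.03 0 0 0;255 0 0 -0.04 0 0 0;255 0 0 -0.04 0 0 0;255 0 0 -0.03 0 0 0;255 0 0 0 0 0 0;255 0 0 0 0 0 0")

```text
t: 9.5
ee_pos: [0.5292, -0.3104, 0.2575]
tool_rot: [-3.137, -0.143, 0.003]
wrist_force: [0.5, 0.3, -4.5]
opening: 0.0351
gripper_force: 46.9
```

Call:
apply_moves(rows="255 0 0 0 0 0 2.6;255 0 0 0 0 0 2.6;255 -0.002 -0.02 0 0 0 0;255 -0.004 -0.04 0 0 0 0;255 -0.004 -0.04 0 0 0 0;255 -0.004 -0.04 0 0 0 0;255 -0.004 -0.04 0 0 0 0;255 -0.004 -0.04 0 0 0 0;255 -0.004 -0.04 0 0 0 0;255 -0.004 -0.04 0 0 0 0;255 -0.004 -0.04 0 0 0 0;255 -0.004 -0.04 0 0 0 0;255 -0.004 -0.04 0 0 0 0;255 -0.004 -0.04 0 0 0 0;255 -0.004 -0.04 0 0 0 0;255 -0.004 -0.04 0 0 0 0;255 -0.004 -0.04 0 0 0 0;255 -0.001 -0.02 0 0 0 0;255 0 0 0 0 0 0;255 0 0 0 0 0 0")

```text
t: 12.0
ee_pos: [0.4627, 0.1322, 0.2739]
tool_rot: [-3.005, -0.314, 0.021]
wrist_force: [0.2, -0.3, -4.2]
opening: 0.0356
gripper_force: 46.8
```

Run:
```python
from h import *
c=wrist();pickle.dump(c,open("w3.pkl","wb"))
cv2.imwrite("pics/w3.png",c["frame"])
a=.07
print(proj(c,[[.474+i*.075,.291+j*.075,.025] for i,j in((1,1),(1,-1),(-1,-1),(-1,1))]))
```

```text
12.0 [0.46274118 0.13220802 0.27392109] head 11.91936202344568 0.03558404788751471 [ 0.23559187 -0.28935716 -4.225486  ]
[[101.06723807  29.74466321]
 [250.84165367  62.65203641]
 [226.74961413 208.74145335]
 [ 95.25128643 177.10638408]]
```

View pics/w3.png

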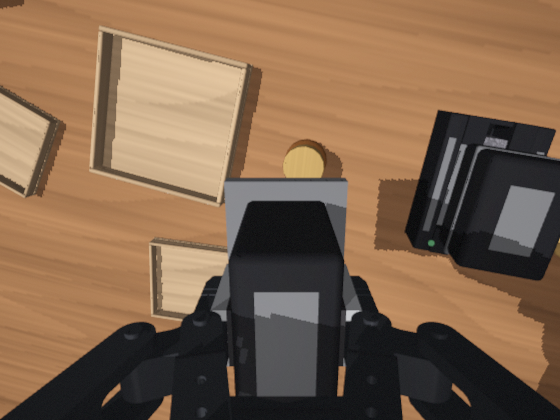

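The wrist view shows the big tray's rim corners at about (102,28), (250,66), (221,204) and (91,171). The move fell short, so I'll check the joints and refine the tray position.

Run:
```python
from h import *
from workcell import sense
s=sense();print(s["qpos"],s["ee_pos"],R.from_rotvec(s["tool_rot"]).as_matrix().round(3))
c=pickle.load(open("w3.pkl","rb"))
w=cast(c,[(102,28),(250,66),(221,204),(91,171)],.025);print(w,w.mean(0))
for i in range(4):
    e=w[(i+1)%4]-w[i];print(np.linalg.norm(e),np.degrees(np.arctan2(e[1],e[0])))
```

```text
[2.06762524e-01 1.93870537e-01 1.24702109e-03 1.38005641e+00
 1.20794388e-01 3.14059603e+00] [0.4627461 0.1320943 0.2738568] [[ 0.978  0.205 -0.027]
 [ 0.206 -0.971  0.118]
 [-0.002 -0.121 -0.993]]
[[0.5507302  0.36512569 0.025     ]
 [0.54591518 0.21627486 0.025     ]
 [0.40276619 0.223021   0.025     ]
 [0.40479593 0.37114926 0.025     ]] [0.47605187 0.2938927  0.025     ]
0.14892868412188612 -91.85275209959205
0.14330786577242324 177.30183504800343
0.14814216112294487 89.2149510188938
0.14605853077066894 -2.3635934507141316
```

Joint 6 hit its limit. I'll use a heading near 90° instead, aligned with the tray's other axis, so I need the turn.

Run:
```python
from h import *
from workcell import sense
s=sense();R0=R.from_rotvec(s["tool_rot"]);a=np.radians(88.3)
x=np.array([np.cos(a),np.sin(a),0]);z=np.array([0,0,-1.]);Rd=R.from_matrix(np.c_[x,np.cross(z,x),z])
v=np.degrees((R0.inv()*Rd).as_rotvec());print(v,v/9)
d=np.array([.475,.292,.26])-s["ee_pos"];print(Rd.inv().apply(d))
```

```text
[ -5.93086455  -4.52841642 -76.3039823 ] [-0.65898495 -0.50315738 -8.47822026]
[0.16019885 0.0075047  0.0138568 ]
```

Call:
apply_moves(rows="255 0 0 0 -0.66 -0.5 -8.48;255 0 0 0 -0.66 -0.5 -8.48;255 0 0 0 -0.66 -0.5 -8.48;255 0 0 0 -0.66 -0.5 -8.48;255 0 0 0 -0.66 -0.5 -8.48;255 0 0 0 -0.66 -0.5 -8.48;255 0 0 0 -0.66 -0.5 -8.48;255 0 0 0 -0.66 -0.5 -8.48;255 0 0 0 -0.66 -0.5 -8.48;255 0.04 0.002 0.003 0 0 0;255 0.04 0.002 0.003 0 0 0;255 0.04 0.002 0.004 0 0 0;255 0.04 0.002 0.004 0 0 0;255 0 0 0 0 0 0;255 0 0 0 0 0 0")

```text
t: 13.92
ee_pos: [0.4752, 0.2916, 0.2596]
tool_rot: [2.254, 2.189, -0.001]
wrist_force: [0.3, -0.7, -3.9]
opening: 0.0355
gripper_force: 46.6
```

Run:
```python
from h import *
from workcell import sense,read_camera
s=sense();R0=R.from_rotvec(s["tool_rot"]);print(s["ee_pos"],R0.as_matrix().round(4))
a=np.radians(88.3)
x=np.array([np.cos(a),np.sin(a),0]);z=np.array([0,0,-1.]);Rd=R.from_matrix(np.c_[x,np.cross(z,x),z])
print(np.degrees((R0.inv()*Rd).as_rotvec()),Rd.inv().apply(np.array([.475,.292,.06])-s["ee_pos"]))
cv2.imwrite("pics/s4.png",np.hstack([cv2.resize(read_camera(n)["frame"],(400,300)) for n in("scene","wrist")]))
```

```text
[0.4752158  0.29161455 0.25960746] [[ 2.910e-02  9.996e-01 -4.000e-04]
 [ 9.996e-01 -2.910e-02 -4.000e-04]
 [-4.000e-04 -4.000e-04 -1.000e+00]]
[-0.02380063  0.02521355  0.0305837 ] [ 0.00037888 -0.00022714  0.19960746]
```

View pics/s4.png

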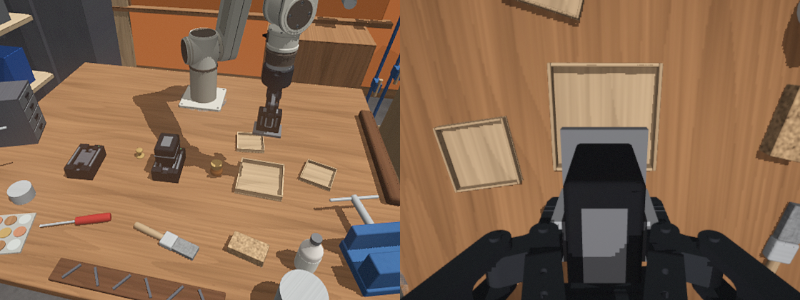

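The pack hangs upright, centred over the big tray and aligned with it. I'll lower it, slowly at the end.

Call:
apply_moves(rows="255 0 0 0.03 0 0 0;255 0 0 0.04 0 0 0;255 0 0 0.04 0 0 0;255 0 0 0.04 0 0 0;255 0 0 0.03 0 0 0;255 0 0 0.015 0 0 0;255 0 0 0.005 0 0 0;255 0 0 0 0 0 0;255 0 0 0.002 0 0 0;255 0 0 0.001 0 0 0;255 0 0 0 0 0 0")

```text
t: 15.4
ee_pos: [0.4755, 0.2925, 0.0575]
tool_rot: [2.253, 2.189, 0.002]
wrist_force: [0.2, 1.1, -4.1]
opening: 0.0358
gripper_force: 46.7
```

Call:
apply_moves(rows="255 0 0 0.001 0 0 0;255 0 0 0.001 0 0 0;255 0 0 0.001 0 0 0;255 0 0 0.001 0 0 0;255 0 0 0 0 0 0;255 0 0 0 0 0 0")

```text
t: 16.15
ee_pos: [0.4754, 0.2923, 0.0534]
tool_rot: [-2.253, -2.189, -0.002]
wrist_force: [-2.1, -1.5, 0.1]
opening: 0.0354
gripper_force: 46.9
```

The pack's weight is now on the floor. I'll release gently and go straight up.

Call:
apply_moves(rows="255 0 0 0.0003 0 0 0;255 0 0 0 0 0 0;110 0 0 0 0 0 0;80 0 0 0 0 0 0;50 0 0 0 0 0 0;50 0 0 0 0 0 0;50 0 0 0 0 0 0;50 0 0 -0.01 0 0 0;50 0 0 -0.02 0 0 0;50 0 0 -0.04 0 0 0;50 0 0 -0.05 0 0 0;50 0 0 -0.05 0 0 0;50 0 0 0 0 0 0;50 -0.05 0 0 0 0 0;50 -0.05 0 0 0 0 0;50 -0.05 0 0 0 0 0;50 -0.05 0 0 0 0 0;50 0 0 0 0 0 0;50 0 0 0 0 0 0")

```text
t: 18.52
ee_pos: [0.4694, 0.0924, 0.2225]
tool_rot: [-2.253, -2.188, -0.001]
wrist_force: [-0.2, -0.4, 0.3]
opening: 0.069
gripper_force: 0.0
```

Run:
```python
from h import *
from workcell import read_camera
c=wrist();s=read_camera("scene")
cv2.imwrite("pics/s5.png",np.hstack([cv2.resize(s["frame"][160:300,190:470],(400,300)),cv2.resize(c["frame"],(400,300))]))
```

```text
18.525 [0.4693963  0.09240553 0.2224858 ] head 88.31541751285982 0.06898181807111645 [-0.21493888 -0.42462991  0.3462155 ]
```

View pics/s5.png

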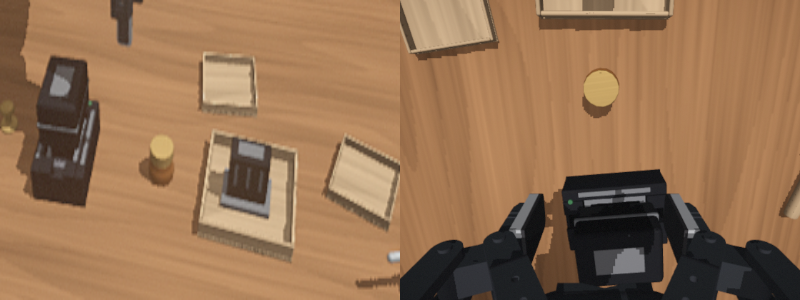

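The scene crop shows the slim pack standing upright on the tray floor. The big pack is still in its charger and the gripper is clear.

```bash
python3 -c "
from workcell import *
print(close_job())"
```

```text
the job is handed in; nothing more can be done
None
```

The slim pack was pressed to its stop, popped up, lifted out and stood upright on the floor of the largest tray, with the big pack left seated; the job was handed in at about 18.5 s.

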